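Balance a lane-barrier boom and clip its pivot

TASK

Find the balance point of the striped barrier boom: with light fingertip pushes and without gripping it, slide it along its stand and out over the yellow fulcrum edge, in small steps, until with your hand off it just tips by itself onto the black rest, and go no farther. Leave it tipped like that and mark the spot by setting the blue pivot clip astride the boom, gently, right above the yellow edge; leave everything else where it stands.

Things in the scene. Friction and masses are not known exactly. Their poses are not given: they have to be found in the camera images.
- edge (a point): Fulcrum edge: square yellow end strip (100 x 10 mm) of the stand's deck; point at its middle on the deck top, 60 mm above the table. y: the boom's sliding direction, out from the deck into the air; x along the edge; z up. Deck 60 mm wide, reaching 250 mm to -y, with two 10 mm high guide rails 41 mm apart, 70 to 250 mm behind the edge. Bolted down.
- rest: Black rubber-topped rest fixed to the stand 80 mm beyond the edge: rod of 7 mm radius along x, origin on its axis 17 mm below the deck top, so its top is 10 mm lower than the deck. When the boom's balance point passes the edge, the boom tips onto it by about 0.125 rad (7 degrees).
- boom: Red-white striped box section, 36 (x) x 420 (y) x 26 mm (z), 0.56 kg, origin at the middle of its underside. Starts level on the deck, orange +y end out over the rest, black -y end (tail) behind. Unseen ballast puts its balance point up to 48 mm either side of the middle. Slides at 1 to 6 N; touch it slower than 50 mm/s, push under 20 N, never grip.
- boom_tail (a point): Middle of the boom's tail end face (black cap), 210 mm behind the boom's origin, 13 mm above its underside; axes as the boom's. A finger left against the tail holds it down by friction: the boom tips only once the finger is taken away.
- clip_grip (a point): Blue pivot clip, 45 g, starts on the table on its legs: upside-down U, 52 (x) x 30 (y) x 52 mm (z), legs 12 mm deep, gap between them 42 mm. Fin on top 12 mm thick (x), 30 mm long (y), 17 to 52 mm above the leg ends. Point: in the fin, on the centre line, 39 mm above the leg ends.
- clip_mark (a point): Middle between the clip's leg ends, at their level (39 mm below the fin point); axes as the clip's. Astride the boom the clip's y runs along the boom, either way round, its plate lies on the boom's top and the leg ends are 14 mm above the boom's underside.
Mind the look-alikes: they are no part of the job. Of the things like the part that bears clip_grip, leave any that is pink; of the rest the larger one is meant.

How it is judged:
On the way:
1. the boom, let go of, has just tipped over the fulcrum edge onto the rest, the clip not yet on it (angle between boom's own z axis and vertical above 0.07 rad and contact force between boom and rest between 0.005 and 0.75 N and contact force between each of the arm, the fingers and boom below 0.02 N and linear speed of boom below 0.02 m/s and distance between clip_mark and edge above 0.05 m), for 0.2 s.
At the end, for the whole second after the job is handed in: Boom let go and still, tipped (0.07 to 0.17 rad) on the edge and the rest, pressing the rest with under 0.75 N (balance point at most about 9 mm past the edge); clip let go, fully down astride the boom, in line within 0.2 rad, its middle within 8 mm of the edge (angle between boom's own z axis and vertical between 0.07 and 0.17 rad and contact force between boom and rest between 0.005 and 0.75 N and y of clip_mark in the frame of edge between -0.008 and 0.008 m and x of clip_mark in the frame of edge between -0.008 and 0.008 m and z of clip_mark in the frame of edge between 0.01 and 0.019 m and angle between the y axis of clip_mark and the y axis of boom, either way round below 0.2 rad and linear speed of boom below 0.02 m/s); the robot touches nothing.
It fails at once if the boom is pushed, pressed or gripped with more than 20 N (contact force between the fingers and boom above 20 N).
It fails at once if the clip is pressed onto the boom with more than 20 N (contact force between clip and boom above 20 N).
It fails at once if the boom falls off its stand (height (world z) of boom below 0.035 m).
It fails at once if the sanitiser, small cone, tube tray, tape roll or screwdriver is disturbed (distance of any of sanitiser, cone, tray, tape, driver from where it was at the start of the episode above 0.015 m).
It also fails if it takes over 72 s, if anything falls off the work surface, if the arm or the gripper's body presses on something with over 40 N, if the wrist force passes 120 N, or if a joint passes its speed limit or range.

ROBOT

A 7-joint arm with a two-finger parallel gripper is mounted at the origin on the work surface. World frame = base frame: x ahead of the robot, y to its left, z up, the work surface at z = 0. Lengths are in m, angles in rad, forces in N, time in s.
With the tool pointing down it reaches from about 0.4 to 0.875 m from the base axis. Payload 6.5 kg.
Tool frame: the origin (TCP) lies midway between the tips of the shut fingers; the grasp point (between the pads) lies 19 mm behind it; z points along the fingers, y is the line along which they close (so a half turn about z gives the same grasp; the last joint's range is limited). The gripper opens to 85 mm and grips with 20 to 120 N. Pads are 22 mm wide; open, the fingers measure 114 mm over their backs; the gripper's body (76 mm by 85 mm) begins 54 mm behind the grasp point. The pads swing forward as they close: fully open they stand 13 mm farther back than shut.
Start: joints at [1.152, 0.536, -0.004, 1.538, 0.003, 1.067, -0.071], TCP at [0.225, -0.61, 0.202] pointing down, gripper open.
Joint ranges: [-2.7, 2.7], [-0.37, 2.16], [-1.27, 1.26], [0.24, 2.4], [-1.31, 4.45], [0.19, 1.91], [-2.76, 2.76]. Speed limits (rad/s): [2.39, 2.39, 3.14, 3.14, 3.14, 3.14, 3.14].

INTERFACE

Orientations are given as a unit quaternion [w, x, y, z].
In Python, from cell import status, capture, camera_params, manip, boxes_of, pinpoint gives the robot as it stands.
- The arm moves only by the shell command python3 -m inch 'ROWS' [FORCE]. ROWS is JSON, a list of rows, each an object of numbers: "jaw": the finger opening in mm, from 0 to 85.4; "dx", "dy", "dz": the shift along the tool's x, y, z in units of 25 mm (1.0 is 25 mm); "yaw": the turn about the tool's z in units of 6 degrees (1.0 is 6 degrees). In form: [{"jaw": .., "dx": .., "dy": .., "dz": .., "yaw": ..}, ...]. A call has 1 to 20 rows; each row is the pose to reach, as a shift and turn from the pose commanded when the call began, along the tool's axes at that moment; what a row does not reach only later rows make up. A row lasts 1/8 s, in which the tool goes at most 62.5 mm and 10.7 degrees, less where a joint would pass 70% of its speed; a pose out of reach is approached as far as the arm can. A call with a gripper value outside its range is refused whole. The fingers move at their own pace and stop on an object; FORCE is the grip in N (left out, the last holds). Time passes only in rows, so rows that repeat a pose let the fingers close. It gives the time, the measured TCP pose, the force, the opening and the grip force at its end, in the units of the state.
- status.sense(): the state, without advancing time (a new reading comes with each control period).
- capture(name): name is "scene" or "top" or "wrist"; returns (picture, depth): 480x640x3 uint8, red, green, blue; 480x640 float32, m along the optical axis (not along the pixel's ray), 0 where there is no reading.
- camera_params(name): a dict with "mtx" (3x3 intrinsics, pixels), "R" (3x3) and "t" (3): a world point X has camera coordinates R X + t; the wrist camera has in their place "mount" (4x4, takes a point from camera to tool coordinates, whose origin is the TCP and whose axes are the flange's). Camera axes: x right, y down, z forward; pixel columns grow to the right and rows downward; lengths in m; the calibration is good to about 2 mm. A picture is of the moment at which its call begins: read the wrist's pose just before it. camera_params takes no time and is no camera call.
- manip.sign_off(): hands the job in; it is judged then, once.
Trained networks look in the newest picture that a camera, given by its name, has taken for a name from the list of things; names that differ only in an ending like _2 or _b are one class to them, and where a whole thing is asked for, a point or a joint stands for the part that bears it (a point fixed in the world has none). Each returns a list of dicts, best first, with "p" (0 to 1); they miss things now and then, are a little off and sometimes report something else, mostly with a low value. They report only what shows in the picture. A call takes as long as a camera call. They do not tell look-alikes from the thing itself.
- boxes_of(camera, thing): "extent" ([centre column, centre row, width, height] in pixels, round what is visible of it).
- pinpoint(camera, thing): "centre" ([column, row] in pixels: a listed point, or the origin of a listed thing).
The state is a dict: "time_s": time; "joint_positions": joint angles; "qd": joint speeds; "tau": joint torques, N m; "tcp_pos": TCP position; "eef_rot": TCP orientation; "wrist_force": force on the tool from outside, world axes, zero at the start; "moment": the same for the moment, N m; "opening": finger opening in m; "grip_force": force on a finger pad.
Only numpy, scipy, OpenCV 4.12 (cv2) and the standard library are available. Lean on these libraries where they do the work, as an engineer would, in place of code of your own. Each camera call takes 0.05 s, during which the arm holds its last target. There are 200 camera calls.

## Working session

There is one attempt and no reset: what is moved stays moved. The work goes in short steps, Python scripts to look and compute and a shell command to move; the robot and the scene stay as the last step left them, time stands still between calls to the robot, and variables do not carry over. Pictures are saved under pics/ and viewed, at most 13 in all, crops included, and the job is handed in when it is done.

```bash
mkdir -p pics; ls; cat > h.py <<'E'
import numpy as np, cv2
from cell import status, capture, camera_params, manip, boxes_of, pinpoint
from scipy.spatial.transform import Rotation as Rn
def cam(name):
    p=camera_params(name); K=np.array(p["mtx"])
    if name=="wrist":
        s=status.sense(); q=s["eef_rot"]; Rt=Rn.from_quat([q[1],q[2],q[3],q[0]]).as_matrix()
        M=np.array(p["mount"]); Rw=Rt@M[:3,:3]; o=Rt@M[:3,3]+np.array(s["tcp_pos"])
    else:
        R=np.array(p["R"]); Rw=R.T; o=-R.T@np.array(p["t"])
    return K,Rw,o
def ray(c,uv):
    K,Rw,o=c; return Rw@np.linalg.solve(K,[uv[0],uv[1],1.])
def atz(c,uv,z):
    d=ray(c,uv); return c[2]+d*(z-c[2][2])/d[2]
def atd(c,uv,dep):
    w=int(round(uv[0]));h=int(round(uv[1])); return c[2]+ray(c,uv)*dep[h,w]
def proj(c,X):
    K,Rw,o=c; v=K@(Rw.T@(np.array(X)-o)); return v[:2]/v[2]
def save(n,im): cv2.imwrite(n,im[:,:,::-1])
np.set_printoptions(precision=4,suppress=True)
E
python3 - <<'E'
from h import *
s=status.sense(); print(s)
for n in ["scene","top"]:
    c=cam(n); im,d=capture(n); save(f"pics/{n}0.png",im); print(n,c[2])
    for t in ["edge","boom","boom_tail","clip_grip","clip_mark","rest"]:
        for r in pinpoint(n,t)[:4]:
            print(t,np.round(r["centre"]),round(r["p"],2),atd(c,np.clip(r["centre"],0,[639,479]),d))
    print([(np.round(r["extent"]),round(r["p"],2)) for r in boxes_of(n,"clip_grip")])
E
```

```text
pics
{'time_s': 0.0, 'joint_positions': array([ 1.1518,  0.5372, -0.0045,  1.5389,  0.0026,  1.0673, -0.0712]), 'qd': array([ 0.0008,  0.0009, -0.0001, -0.0004, -0.0002,  0.0012,  0.0002]), 'tau': array([  0.0001, -58.3411,   1.0486, -25.91  ,   0.0123,   0.0096,
        -0.    ]), 'tcp_pos': array([ 0.2243, -0.6093,  0.2013]), 'eef_rot': array([-0.0009,  0.9845,  0.1755, -0.0002]), 'wrist_force': array([ 0.7085, -0.2301,  0.0174]), 'moment': array([-0.0272, -0.0119,  0.0037]), 'grip_force': 0.0, 'opening': 0.08519742378988039}
scene [ 1.0431 -0.3197  0.5298]
edge [391. 259.] 0.7 [0.6036 0.0784 0.0737]
boom [339. 278.] 0.8 [ 0.6054 -0.0177  0.0804]
boom [274. 258.] 0.53 [ 0.4442 -0.0414  0.0175]
boom_tail [204. 325.] 0.89 [ 0.5942 -0.2144  0.079 ]
clip_grip [272. 239.] 0.94 [ 0.4303 -0.0361  0.0466]
clip_grip [316. 224.] 0.64 [0.4345 0.0466 0.0505]
clip_grip [224. 252.] 0.61 [ 0.4009 -0.1122  0.0282]
clip_mark [272. 258.] 0.8 [ 0.4437 -0.044   0.0173]
clip_mark [318. 243.] 0.63 [0.4438 0.046  0.0162]
clip_mark [223. 260.] 0.6 [ 0.408  -0.119   0.0197]
rest [427. 251.] 0.82 [0.5864 0.1696 0.0428]
rest [341. 278.] 0.39 [ 0.6057 -0.0139  0.078 ]
[(array([274., 252.,  22.,  37.]), 0.97), (array([317., 235.,  33.,  35.]), 0.85), (array([225., 256.,  27.,  23.]), 0.73)]
top [ 0.473  -0.0237  0.9013]
edge [236. 186.] 0.81 [0.5805 0.0906 0.0868]
boom [301. 186.] 0.57 [ 0.5803 -0.005   0.0873]
boom_tail [443. 175.] 0.94 [ 0.592  -0.2111  0.0875]
clip_grip [265. 291.] 0.94 [0.4266 0.0529 0.0506]
clip_grip [320. 289.] 0.85 [ 0.4284 -0.0301  0.0519]
clip_grip [372. 304.] 0.61 [ 0.4016 -0.1112  0.0137]
clip_mark [374. 309.] 0.8 [ 0.3963 -0.1121  0.0371]
clip_mark [323. 292.] 0.72 [ 0.4244 -0.035   0.0518]
clip_mark [267. 286.] 0.67 [0.4335 0.0497 0.0515]
rest [187. 189.] 0.46 [0.5784 0.1608 0.0864]
[(array([323., 287.,  25.,  34.]), 0.96), (array([269., 289.,  31.,  43.]), 0.89), (array([376., 307.,  27.,  28.]), 0.63)]
```

View pics/scene0.png

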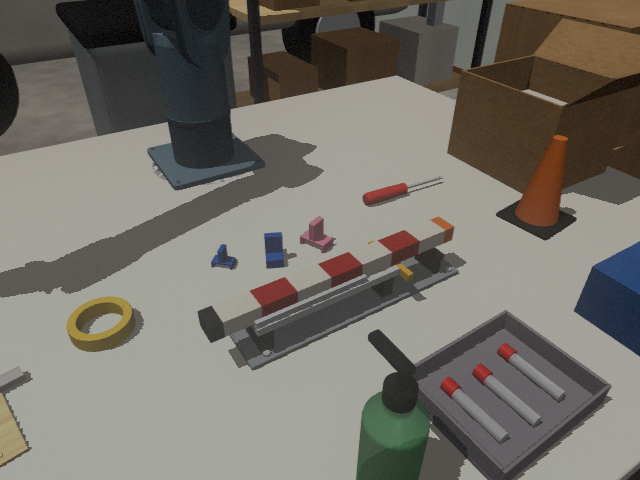

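View pics/top0.png

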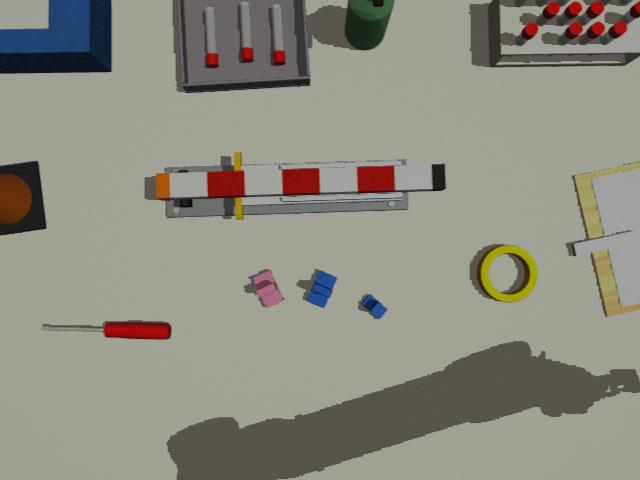

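Candidates for the clip, from the top view: pink (267,288), which is excluded; large blue (321,289); small blue (374,306). I choose the larger blue one, then check it in a crop and measure the geometry.

```bash
python3 - <<'E'
from h import *
n="top"; c=cam(n); im,d=capture(n)
hsv=cv2.cvtColor(im,cv2.COLOR_RGB2HSV)
def blob(lo,hi,x0,y0,x1,y1):
    m=cv2.inRange(hsv,np.array(lo),np.array(hi)); k=np.zeros_like(m); k[y0:y1,x0:x1]=m[y0:y1,x0:x1]; return k
def desc(k,z,l):
    v,u=np.nonzero(k); pts=np.array([atz(c,(a,b),z)[:2] for a,b in zip(u,v)],np.float32)
    r=cv2.minAreaRect(pts); zz=c[2][2]-d[k>0]  # top cam looks down approx
    print(l,len(u),"px",u.min(),v.min(),u.max(),v.max(),"rect",r,"medheight",np.median(zz)); return pts
desc(blob((20,120,80),(32,255,255),228,140,250,225),0.06,"edge")
o=desc(blob((5,150,120),(16,255,255),140,165,175,210),0.086,"orange")
b=desc(blob((0,0,0),(180,255,60),428,155,450,200),0.086,"black")
print("boom head",o.mean(0),"tail",b.mean(0))
k=blob((105,100,40),(125,255,255),295,262,345,312); desc(k,0.02,"clip")
v,u=np.nonzero(k); P=np.array([atd(c,(a,bb),d) for a,bb in zip(u,v)])
f=P[P[:,2]>0.042]; print("fin",len(f),f.mean(0),cv2.minAreaRect(f[:,:2].astype(np.float32)),"z",np.percentile(P[:,2],[5,30,50,70,95]))
crop=cv2.resize(im[260:325,235:400],None,fx=4.5,fy=4.5,interpolation=cv2.INTER_CUBIC); save("pics/crop1.png",crop)
E
```

```text
edge 287 px 234 152 242 218 rect ((0.5861719250679016, 0.09117823094129562), (0.09961818158626556, 0.011682017706334591), 0.7687056660652161) medheight 0.056910127479271155
orange 328 px 156 173 169 197 rect ((0.5841927528381348, 0.19657810032367706), (0.018845969811081886, 0.03513031825423241), 89.73062133789062) medheight 0.0835177005116503
black 317 px 428 164 444 190 rect ((0.5900033116340637, -0.20088274776935577), (0.023261891677975655, 0.03818107768893242), 88.65340423583984) medheight 0.08178445704622672
boom head [0.5837 0.197 ] tail [ 0.5894 -0.2038]
clip 623 px 307 271 335 307 rect ((0.42672568559646606, -0.032719824463129044), (0.03058384358882904, 0.05150393024086952), 65.59387969970703) medheight 0.02021035559816764
fin 157 [ 0.4277 -0.0325  0.0573] ((0.4412756562232971, -0.025448855012655258), (0.058429643511772156, 0.02478039264678955), 26.143287658691406) z [0.0146 0.0167 0.0177 0.02   0.0535]
```

View pics/crop1.png

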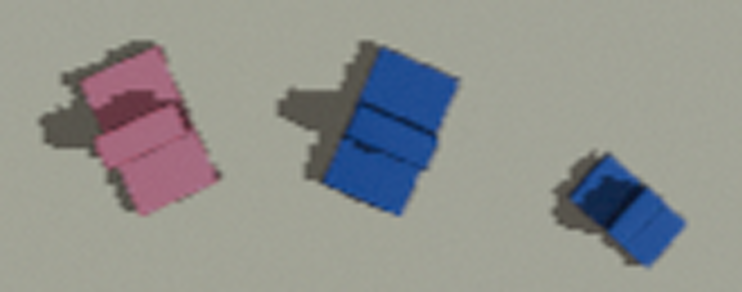

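The crop shows the big blue clip at about (395,130), next to the pink one (150,130) and the small one (630,210). Big blue at world (0.428,-0.033) is the right one. I'll go behind the tail.

```bash
python3 -m inch '[{"jaw":0,"dx":9,"dy":-4,"dz":0,"yaw":1.6},{"jaw":0,"dx":9,"dy":-4,"dz":0,"yaw":1.6},{"jaw":0,"dx":9,"dy":-4,"dz":0,"yaw":1.6},{"jaw":0,"dx":18.56,"dy":-8.05,"dz":0,"yaw":3.23},{"jaw":0,"dx":18.56,"dy":-8.05,"dz":0,"yaw":3.23},{"jaw":0,"dx":18.56,"dy":-8.05,"dz":0,"yaw":3.23},{"jaw":0,"dx":18.56,"dy":-8.05,"dz":0,"yaw":3.23},{"jaw":0,"dx":18.56,"dy":-8.05,"dz":0,"yaw":3.23},{"jaw":0,"dx":18.56,"dy":-8.05,"dz":0,"yaw":3.23},{"jaw":0,"dx":18.56,"dy":-8.05,"dz":0,"yaw":3.23},{"jaw":0,"dx":18.56,"dy":-8.05,"dz":0,"yaw":3.23}]'
```

```text
time_s: 2.22
tcp_pos: [0.5891, -0.2629, 0.2022]
eef_rot: [0.001, 1.0, 0.006, -0.0]
wrist_force: [0.3, -0.0, -0.1]
opening: 0.0
grip_force: 0.0
```

```bash
python3 -m inch '[{"jaw":0,"dz":2.5},{"jaw":0,"dz":4.2},{"jaw":0,"dz":5.05},{"jaw":0,"dz":5.05},{"jaw":0,"dz":5.05,"dy":-0.6},{"jaw":0,"dz":5.05,"dy":-1.0},{"jaw":0,"dz":5.05,"dy":-1.15},{"jaw":0,"dz":5.05,"dy":-1.3},{"jaw":0,"dz":5.05,"dy":-1.45},{"jaw":0,"dz":5.05,"dy":-1.6},{"jaw":0,"dz":5.05,"dy":-1.75},{"jaw":0,"dz":5.05,"dy":-1.75}]'
cat > look.py <<'E'
from h import *
c=cam("top"); im,d=capture("top"); hsv=cv2.cvtColor(im,cv2.COLOR_RGB2HSV)
m=cv2.inRange(hsv,(5,150,110),(16,255,255)); m[:,200:]=0; m[:165]=0; m[212:]=0; m[:, :45]=0
v,u=np.nonzero(m); P=np.array([atd(c,(a,b),d) for a,b in zip(u,v) if d[b,a]>0])
k=P[:,2]>0.04; P=P[k]; print("n",len(P),"head mean",P.mean(0),"median z",np.median(P[:,2]),"ymax",np.percentile(P[:,1],97))
# slope of the boom's top along y
g=[]; y0=P[:,1].mean()
for y in np.arange(0.0,y0,0.01):
    a,b=proj(c,[0.5865-0.0139*(y-0.09),y,0.085]); a,b=int(round(a)),int(round(b)); g.append((y,np.median([atd(c,(a,b+i),d)[2] for i in(-3,0,3)])))
g=np.array(g); print("slope",np.polyfit(g[:,0],g[:,1],1)); s=status.sense(); print(s["time_s"],s["tcp_pos"],s["wrist_force"])
E
python3 look.py
```

```text
n 302 head mean [0.5836 0.1962 0.0864] median z 0.08649647235378755 ymax 0.2043799500629599
slope [-0.0057  0.087 ]
2.275 [ 0.5891 -0.2628  0.2022] [ 0.0777 -0.4046 -0.1949]schema error: expected keys jaw, dx, dy, dz, yaw
```

```bash
python3 -m inch '[{"jaw":0,"dx":0,"dy":0,"dz":2.5,"yaw":0},{"jaw":0,"dx":0,"dy":0,"dz":4.2,"yaw":0},{"jaw":0,"dx":0,"dy":0,"dz":5.05,"yaw":0},{"jaw":0,"dx":0,"dy":0,"dz":5.05,"yaw":0},{"jaw":0,"dx":0,"dy":-0.6,"dz":5.05,"yaw":0},{"jaw":0,"dx":0,"dy":-1.0,"dz":5.05,"yaw":0},{"jaw":0,"dx":0,"dy":-1.15,"dz":5.05,"yaw":0},{"jaw":0,"dx":0,"dy":-1.3,"dz":5.05,"yaw":0},{"jaw":0,"dx":0,"dy":-1.45,"dz":5.05,"yaw":0},{"jaw":0,"dx":0,"dy":-1.6,"dz":5.05,"yaw":0},{"jaw":0,"dx":0,"dy":-1.75,"dz":5.05,"yaw":0},{"jaw":0,"dx":0,"dy":-1.75,"dz":5.05,"yaw":0}]'
python3 look.py
```

```text
time_s: 3.78
tcp_pos: [0.5899, -0.2166, 0.0759]
eef_rot: [-0.0, 1.0, 0.008, -0.0]
wrist_force: [-0.1, -0.8, -0.9]
opening: -0.0002
grip_force: 0.0
n 304 head mean [0.5836 0.1961 0.0866] median z 0.0866814348276217 ymax 0.20453164322399667
slope [-0.0039  0.0869]
3.825 [ 0.5898 -0.2169  0.0759] [-0.1125 -0.6344  0.1584]
```

```bash
python3 -m inch '[{"jaw":0,"dx":0,"dy":-0.15,"dz":0,"yaw":0},{"jaw":0,"dx":0,"dy":-0.3,"dz":0,"yaw":0},{"jaw":0,"dx":0,"dy":-0.45,"dz":0,"yaw":0},{"jaw":0,"dx":0,"dy":-0.6,"dz":0,"yaw":0},{"jaw":0,"dx":0,"dy":-0.75,"dz":0,"yaw":0},{"jaw":0,"dx":0,"dy":-0.9,"dz":0,"yaw":0},{"jaw":0,"dx":0,"dy":-1.05,"dz":0,"yaw":0},{"jaw":0,"dx":0,"dy":-1.2,"dz":0,"yaw":0},{"jaw":0,"dx":0,"dy":-1.2,"dz":0,"yaw":0}]'
python3 look.py
```

```text
time_s: 4.95
tcp_pos: [0.5894, -0.1865, 0.0759]
eef_rot: [-0.0, 1.0, 0.008, -0.0]
wrist_force: [0.3, 0.1, -0.1]
opening: 0.0002
grip_force: 0.0
n 306 head mean [0.5835 0.1962 0.0864] median z 0.08645844872206243 ymax 0.204692170207418
slope [0.0032 0.0858]
5.0 [ 0.5894 -0.1869  0.0759] [-0.0436  0.9414  0.1056]
```

```bash
python3 - <<'E'
from h import *
im,d=capture("scene"); save("pics/s2.png",cv2.resize(im[180:420,130:450],None,fx=2.4,fy=2.4))
im,d=capture("top"); print(pinpoint("top","boom_tail")[:2])
E
```

```text
[{'centre': [444.7, 178.1], 'p': 0.9}]
```

View pics/s2.png

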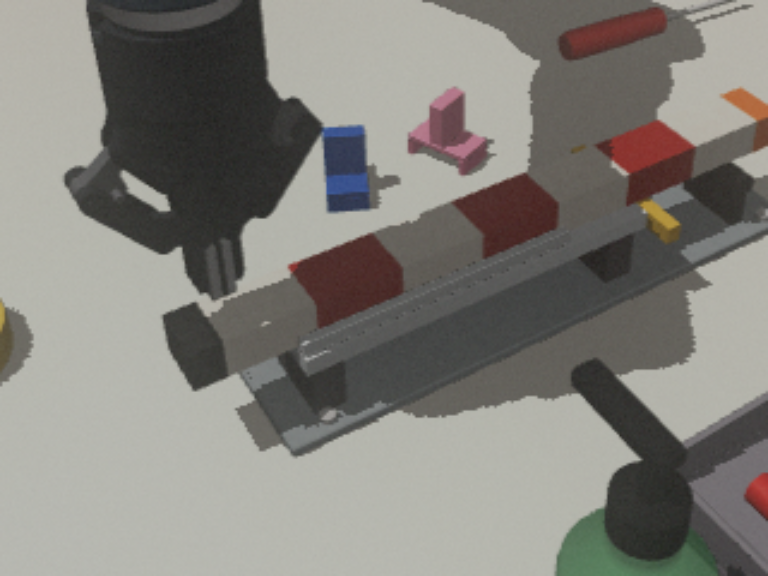

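```bash
python3 - <<'E'
from h import *
s=status.sense(); T=s["tcp_pos"]; print(T, s["joint_positions"])
for n in ["scene","top"]:
    c=cam(n); print(n,"tcp px",proj(c,T),"tail px",proj(c,[0.5905,-0.2125,0.073]), "edge",proj(c,[0.586,0.0912,0.06]))
c=cam("scene"); im,d=capture("scene")
for uv in [(219,301),(222,290),(214,325),(274,285),(205,318)]: print(uv,atd(c,uv,d))
c=cam("top"); im,d=capture("top"); save("pics/t3.png",im[100:400,200:600])
for uv in [(438,178),(420,180),(400,180)]: print(uv,atd(c,uv,d))
E
```

```text
[ 0.5894 -0.1873  0.0759] [ 0.2702  0.6368 -0.0494  1.7124  0.0414  0.7933 -1.3551]
scene tcp px [222.5445 316.8971] tail px [204.6532 326.3456] edge [389.9955 257.304 ]
top tcp px [425.3249 178.5614] tail px [441.9743 177.8277] edge [237.5838 185.0548]
(219, 301) [ 0.6005 -0.1919  0.115 ]
(222, 290) [ 0.5993 -0.1858  0.1293]
(214, 325) [ 0.607  -0.2047  0.0858]
(274, 285) [ 0.5794 -0.1068  0.087 ]
(205, 318) [ 0.5906 -0.2102  0.0868]
(438, 178) [ 0.5617 -0.162   0.2749]
(420, 180) [ 0.5859 -0.1775  0.0862]
(400, 180) [ 0.5864 -0.1484  0.086 ]
```

View pics/t3.png

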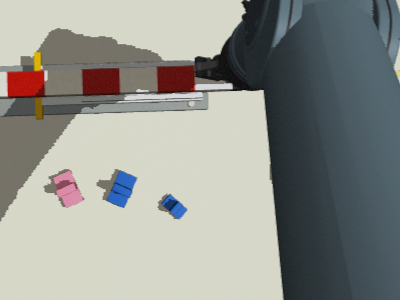

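The finger is hovering above the boom: its tip shows at z≈0.11 although the TCP reads 0.076. I'll back off and measure that offset.

```bash
python3 -m inch '[{"jaw":0,"dx":0,"dy":1,"dz":0,"yaw":0},{"jaw":0,"dx":0,"dy":2.4,"dz":0,"yaw":0},{"jaw":0,"dx":0,"dy":3.0,"dz":0,"yaw":0},{"jaw":0,"dx":0,"dy":3.0,"dz":0,"yaw":0},{"jaw":0,"dx":0,"dy":3.0,"dz":0,"yaw":0}]'
cat > tip.py <<'E'
from h import *
def tip():
    c=cam("scene"); im,d=capture("scene"); T=status.sense()["tcp_pos"]
    v,u=np.mgrid[0:480,0:640]; K,Rw,o=c
    P=o+(np.stack([u,v,np.ones_like(u)],-1)@np.linalg.inv(K).T*d[...,None])@Rw.T
    k=(abs(P[...,0]-T[0])<.04)&(abs(P[...,1]-T[1])<.04)&(P[...,2]>.03)&(P[...,2]<.4)&(d>0)
    Q=P[k]; g=im[k].astype(int)
    print("tcp",T,"n",len(Q),"z",np.percentile(Q[:,2],[0,1,3,5,10,50]))
    L=Q[Q[:,2]<np.percentile(Q[:,2],1)+.015]; print("lowest 15mm: min",L.min(0),"max",L.max(0)); return im
if __name__=="__main__":
    im=tip(); c=cam("scene"); print(proj(c,status.sense()["tcp_pos"])); save("pics/tip.png",cv2.resize(im[220:400,100:340],None,fx=3,fy=3))
E
python3 tip.py
```

```text
time_s: 5.88
tcp_pos: [0.5908, -0.2599, 0.0758]
eef_rot: [-0.001, 1.0, 0.008, 0.0]
wrist_force: [-0.6, 0.8, 0.1]
opening: 0.0001
grip_force: 0.0
tcp [ 0.5909 -0.2598  0.0758] n 18528 z [0.1064 0.1223 0.1446 0.1568 0.1734 0.3044]
lowest 15mm: min [ 0.5842 -0.2731  0.1064] max [ 0.6032 -0.2455  0.1372]
[167.938 339.308]
```

View pics/tip.png

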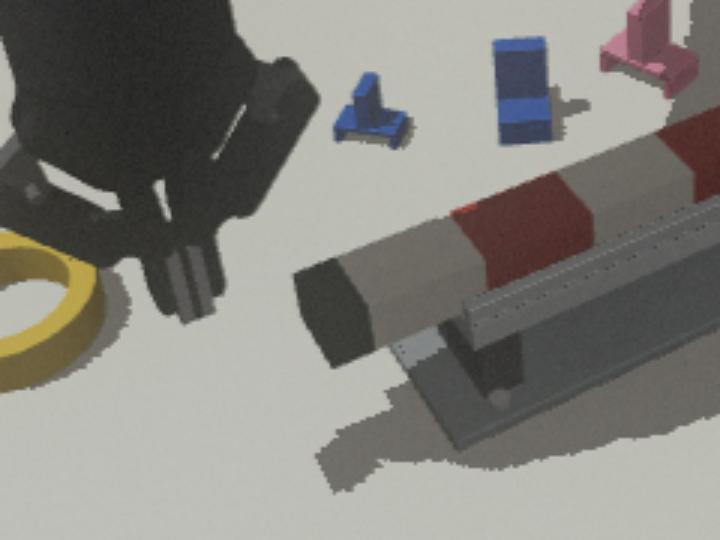

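Measured: the tip sits about 30 mm above the reported TCP, while x and y agree. I'll lower by 31 mm (1.24 units) behind the tail, re-measure, then approach.

```bash
python3 -m inch '[{"jaw":0,"dx":0,"dy":0,"dz":0.7,"yaw":0},{"jaw":0,"dx":0,"dy":0,"dz":1.24,"yaw":0},{"jaw":0,"dx":0,"dy":0,"dz":1.24,"yaw":0},{"jaw":0,"dx":0,"dy":-0.6,"dz":1.24,"yaw":0},{"jaw":0,"dx":0,"dy":-1.0,"dz":1.24,"yaw":0},{"jaw":0,"dx":0,"dy":-1.0,"dz":1.24,"yaw":0}]'
python3 tip.py
```

```text
time_s: 6.68
tcp_pos: [0.5908, -0.235, 0.0454]
eef_rot: [-0.0, 1.0, 0.009, 0.0]
wrist_force: [-0.3, -0.4, 0.2]
opening: 0.0002
grip_force: 0.0
tcp [ 0.5906 -0.2362  0.0454] n 18645 z [0.059  0.0767 0.0868 0.1046 0.1336 0.2859]
lowest 15mm: min [ 0.5717 -0.248   0.059 ] max [ 0.6108 -0.1962  0.0917]
[190.0306 348.4201]
```

```bash
python3 -m inch '[{"jaw":0,"dx":0,"dy":-0.15,"dz":0,"yaw":0},{"jaw":0,"dx":0,"dy":-0.3,"dz":0,"yaw":0},{"jaw":0,"dx":0,"dy":-0.45,"dz":0,"yaw":0},{"jaw":0,"dx":0,"dy":-0.6,"dz":0,"yaw":0},{"jaw":0,"dx":0,"dy":-0.75,"dz":0,"yaw":0},{"jaw":0,"dx":0,"dy":-0.9,"dz":0,"yaw":0},{"jaw":0,"dx":0,"dy":-1.05,"dz":0,"yaw":0},{"jaw":0,"dx":0,"dy":-1.2,"dz":0,"yaw":0},{"jaw":0,"dx":0,"dy":-1.2,"dz":0,"yaw":0}]'
python3 look.py
```

```text
time_s: 7.85
tcp_pos: [0.5898, -0.2061, 0.0449]
eef_rot: [-0.0, 1.0, 0.008, -0.0]
wrist_force: [-0.1, -1.5, 0.4]
opening: 0.0
grip_force: 0.6
n 303 head mean [0.5838 0.2185 0.0864] median z 0.0865202618903923 ymax 0.2270232866772945
slope [0.0011 0.086 ]
7.9 [ 0.5898 -0.2061  0.0449] [ 0.1066 -0.8019  0.8288]
```

```bash
python3 -m inch '[{"jaw":0,"dx":0,"dy":-0.15,"dz":0,"yaw":0},{"jaw":0,"dx":0,"dy":-0.3,"dz":0,"yaw":0},{"jaw":0,"dx":0,"dy":-0.45,"dz":0,"yaw":0},{"jaw":0,"dx":0,"dy":-0.6,"dz":0,"yaw":0},{"jaw":0,"dx":0,"dy":-0.75,"dz":0,"yaw":0},{"jaw":0,"dx":0,"dy":-0.9,"dz":0,"yaw":0},{"jaw":0,"dx":0,"dy":-0.9,"dz":0,"yaw":0},{"jaw":0,"dx":0,"dy":-0.5,"dz":0,"yaw":0},{"jaw":0,"dx":0,"dy":-0.5,"dz":0,"yaw":0}]'
python3 look.py
```

```text
time_s: 9.02
tcp_pos: [0.5893, -0.1954, 0.0448]
eef_rot: [0.0, 1.0, 0.007, -0.0]
wrist_force: [0.8, -0.7, -1.0]
opening: 0.0003
grip_force: 0.0
n 318 head mean [0.5834 0.2408 0.0863] median z 0.08637942921466807 ymax 0.2496101680018371
slope [-0.0029  0.0867]
9.075 [ 0.5893 -0.1949  0.0448] [ 0.332  -0.1022  0.922 ]
```

```bash
python3 -m inch '[{"jaw":0,"dx":0,"dy":-0.2,"dz":0,"yaw":0},{"jaw":0,"dx":0,"dy":-0.35,"dz":0,"yaw":0},{"jaw":0,"dx":0,"dy":-0.5,"dz":0,"yaw":0},{"jaw":0,"dx":0,"dy":-0.64,"dz":0,"yaw":0},{"jaw":0,"dx":0,"dy":-0.64,"dz":0,"yaw":0},{"jaw":0,"dx":0,"dy":-0.24,"dz":0,"yaw":0},{"jaw":0,"dx":0,"dy":-0.24,"dz":0,"yaw":0}]'
python3 look.py
```

```text
time_s: 9.95
tcp_pos: [0.5893, -0.1897, 0.0449]
eef_rot: [0.0, 1.0, 0.007, -0.0]
wrist_force: [0.0, 0.1, -0.3]
opening: 0.0003
grip_force: 0.0
n 309 head mean [0.5839 0.2461 0.0862] median z 0.08620630175331323 ymax 0.2542475543215697
slope [0.0002 0.0861]
10.0 [ 0.5893 -0.189   0.0449] [-0.0415 -0.1357  0.5736]
```

```bash
python3 -m inch '[{"jaw":0,"dx":0,"dy":-0.2,"dz":0,"yaw":0},{"jaw":0,"dx":0,"dy":-0.35,"dz":0,"yaw":0},{"jaw":0,"dx":0,"dy":-0.5,"dz":0,"yaw":0},{"jaw":0,"dx":0,"dy":-0.64,"dz":0,"yaw":0},{"jaw":0,"dx":0,"dy":-0.64,"dz":0,"yaw":0},{"jaw":0,"dx":0,"dy":-0.24,"dz":0,"yaw":0},{"jaw":0,"dx":0,"dy":-0.24,"dz":0,"yaw":0}]'
python3 look.py
```

```text
time_s: 10.88
tcp_pos: [0.5892, -0.1836, 0.0449]
eef_rot: [0.0, 1.0, 0.007, -0.0]
wrist_force: [0.1, -0.4, 0.0]
opening: -0.0001
grip_force: 0.0
n 320 head mean [0.5837 0.2522 0.0863] median z 0.08630719438882134 ymax 0.26102775437201653
slope [-0.0026  0.0866]
10.925 [ 0.5892 -0.1829  0.0449] [ 0.6105 -0.3487 -0.158 ]
```

```bash
python3 -m inch '[{"jaw":0,"dx":0,"dy":-0.2,"dz":0,"yaw":0},{"jaw":0,"dx":0,"dy":-0.35,"dz":0,"yaw":0},{"jaw":0,"dx":0,"dy":-0.5,"dz":0,"yaw":0},{"jaw":0,"dx":0,"dy":-0.64,"dz":0,"yaw":0},{"jaw":0,"dx":0,"dy":-0.64,"dz":0,"yaw":0},{"jaw":0,"dx":0,"dy":-0.24,"dz":0,"yaw":0},{"jaw":0,"dx":0,"dy":-0.24,"dz":0,"yaw":0}]'
python3 look.py
```

```text
time_s: 11.8
tcp_pos: [0.5891, -0.1776, 0.0449]
eef_rot: [0.0, 1.0, 0.007, -0.0]
wrist_force: [0.3, -0.5, -0.2]
opening: -0.0001
grip_force: 0.0
n 322 head mean [0.5836 0.258  0.0865] median z 0.08657109457817869 ymax 0.26678723786822034
slope [0.0024 0.086 ]
11.85 [ 0.5892 -0.1769  0.0449] [-0.8154  0.2539 -0.1844]
```

```bash
python3 -m inch '[{"jaw":0,"dx":0,"dy":-0.2,"dz":0,"yaw":0},{"jaw":0,"dx":0,"dy":-0.35,"dz":0,"yaw":0},{"jaw":0,"dx":0,"dy":-0.5,"dz":0,"yaw":0},{"jaw":0,"dx":0,"dy":-0.64,"dz":0,"yaw":0},{"jaw":0,"dx":0,"dy":-0.64,"dz":0,"yaw":0},{"jaw":0,"dx":0,"dy":-0.24,"dz":0,"yaw":0},{"jaw":0,"dx":0,"dy":-0.24,"dz":0,"yaw":0}]'
python3 look.py
```

```text
time_s: 12.72
tcp_pos: [0.589, -0.1716, 0.0449]
eef_rot: [0.0, 1.0, 0.007, -0.0]
wrist_force: [-1.4, 0.6, 0.9]
opening: -0.0003
grip_force: 0.0
n 322 head mean [0.5836 0.2639 0.0863] median z 0.08632453399173684 ymax 0.2728747063785886
slope [-0.0001  0.0861]
12.775 [ 0.5891 -0.1709  0.0449] [0.1276 0.1018 0.0321]
```

```bash
python3 -m inch '[{"jaw":0,"dx":0,"dy":-0.2,"dz":0,"yaw":0},{"jaw":0,"dx":0,"dy":-0.35,"dz":0,"yaw":0},{"jaw":0,"dx":0,"dy":-0.5,"dz":0,"yaw":0},{"jaw":0,"dx":0,"dy":-0.64,"dz":0,"yaw":0},{"jaw":0,"dx":0,"dy":-0.64,"dz":0,"yaw":0},{"jaw":0,"dx":0,"dy":-0.24,"dz":0,"yaw":0},{"jaw":0,"dx":0,"dy":-0.24,"dz":0,"yaw":0}]'
python3 look.py
```

```text
time_s: 13.65
tcp_pos: [0.5889, -0.1655, 0.0449]
eef_rot: [0.0, 1.0, 0.007, -0.0]
wrist_force: [-0.4, -0.7, -0.1]
opening: -0.0
grip_force: 0.0
n 317 head mean [0.5835 0.2699 0.0864] median z 0.08636533409831648 ymax 0.2781888226976069
slope [0.0014 0.0864]
13.7 [ 0.5889 -0.1649  0.0448] [-0.0969  0.8427 -0.6809]
```

```bash
python3 -m inch '[{"jaw":0,"dx":0,"dy":-0.2,"dz":0,"yaw":0},{"jaw":0,"dx":0,"dy":-0.35,"dz":0,"yaw":0},{"jaw":0,"dx":0,"dy":-0.5,"dz":0,"yaw":0},{"jaw":0,"dx":0,"dy":-0.64,"dz":0,"yaw":0},{"jaw":0,"dx":0,"dy":-0.64,"dz":0,"yaw":0},{"jaw":0,"dx":0,"dy":-0.24,"dz":0,"yaw":0},{"jaw":0,"dx":0,"dy":-0.24,"dz":0,"yaw":0}]'
python3 look.py
```

```text
time_s: 14.58
tcp_pos: [0.5888, -0.1595, 0.0449]
eef_rot: [0.0, 1.0, 0.007, -0.0]
wrist_force: [-0.8, -0.5, -0.2]
opening: -0.0001
grip_force: 0.0
n 309 head mean [0.5835 0.2758 0.0864] median z 0.08643773860169379 ymax 0.2845919234921687
slope [-0.0016  0.0866]
14.625 [ 0.5888 -0.1588  0.0448] [ 1.0749 -0.0403  0.3558]
```

```bash
python3 -m inch '[{"jaw":0,"dx":0,"dy":-0.2,"dz":0,"yaw":0},{"jaw":0,"dx":0,"dy":-0.35,"dz":0,"yaw":0},{"jaw":0,"dx":0,"dy":-0.5,"dz":0,"yaw":0},{"jaw":0,"dx":0,"dy":-0.64,"dz":0,"yaw":0},{"jaw":0,"dx":0,"dy":-0.64,"dz":0,"yaw":0},{"jaw":0,"dx":0,"dy":-0.24,"dz":0,"yaw":0},{"jaw":0,"dx":0,"dy":-0.24,"dz":0,"yaw":0}]'
python3 look.py
```

```text
time_s: 15.5
tcp_pos: [0.5887, -0.1534, 0.0449]
eef_rot: [0.0, 1.0, 0.007, -0.0]
wrist_force: [-0.4, 0.1, -0.4]
opening: -0.0
grip_force: 0.0
n 304 head mean [0.5838 0.2818 0.0865] median z 0.08647609629266179 ymax 0.28975007248031115
slope [-0.0014  0.0866]
15.55 [ 0.5887 -0.1528  0.0448] [-0.1521  0.3789  0.2115]
```

```bash
python3 -m inch '[{"jaw":0,"dx":0,"dy":-0.2,"dz":0,"yaw":0},{"jaw":0,"dx":0,"dy":-0.35,"dz":0,"yaw":0},{"jaw":0,"dx":0,"dy":-0.5,"dz":0,"yaw":0},{"jaw":0,"dx":0,"dy":-0.64,"dz":0,"yaw":0},{"jaw":0,"dx":0,"dy":-0.64,"dz":0,"yaw":0},{"jaw":0,"dx":0,"dy":-0.24,"dz":0,"yaw":0},{"jaw":0,"dx":0,"dy":-0.24,"dz":0,"yaw":0}]'
python3 look.py
```

```text
time_s: 16.42
tcp_pos: [0.5886, -0.1474, 0.0448]
eef_rot: [0.0, 1.0, 0.007, -0.0]
wrist_force: [0.6, 0.1, 0.3]
opening: 0.0001
grip_force: 0.0
n 304 head mean [0.5842 0.2879 0.0863] median z 0.0862546853370541 ymax 0.29621420462761633
slope [-0.001   0.0866]
16.475 [ 0.5887 -0.1468  0.0448] [0.1844 0.3829 0.5582]
```

```bash
python3 -m inch '[{"jaw":0,"dx":0,"dy":-0.2,"dz":0,"yaw":0},{"jaw":0,"dx":0,"dy":-0.35,"dz":0,"yaw":0},{"jaw":0,"dx":0,"dy":-0.5,"dz":0,"yaw":0},{"jaw":0,"dx":0,"dy":-0.64,"dz":0,"yaw":0},{"jaw":0,"dx":0,"dy":-0.64,"dz":0,"yaw":0},{"jaw":0,"dx":0,"dy":-0.24,"dz":0,"yaw":0},{"jaw":0,"dx":0,"dy":-0.24,"dz":0,"yaw":0}]'
python3 look.py
```

```text
time_s: 17.35
tcp_pos: [0.5885, -0.1413, 0.0448]
eef_rot: [-0.0, 1.0, 0.007, -0.0]
wrist_force: [-0.5, 0.9, -0.0]
opening: 0.0004
grip_force: 0.0
n 291 head mean [0.5839 0.2958 0.069 ] median z 0.06919828926654481 ymax 0.3040930811744147
slope [-0.0863  0.0945]
17.4 [ 0.5886 -0.1407  0.0448] [ 0.4168  0.8887 -0.0617]
```

It's tipping. I'll back off, lift clear, and check.

```bash
python3 -m inch '[{"jaw":0,"dx":0,"dy":0.4,"dz":0,"yaw":0},{"jaw":0,"dx":0,"dy":1,"dz":0,"yaw":0},{"jaw":30,"dx":0,"dy":1.2,"dz":-2,"yaw":0},{"jaw":30,"dx":0,"dy":1.2,"dz":-4.5,"yaw":0},{"jaw":30,"dx":0,"dy":1.2,"dz":-4.5,"yaw":0}]'
python3 look.py
```

```text
time_s: 18.02
tcp_pos: [0.593, -0.173, 0.163]
eef_rot: [0.001, 1.0, 0.006, 0.005]
wrist_force: [0.4, -0.2, -1.1]
opening: 0.0298
grip_force: 0.0
n 288 head mean [0.5837 0.2956 0.0619] median z 0.06196352739993838 ymax 0.3042854350223878
slope [-0.1277  0.0989]
18.075 [ 0.5908 -0.1723  0.16  ] [-0.3632  0.0161 -0.7048]
```

Tipped at 0.128 rad with the hand off. Next, move over the clip, with tool y turned along the clip's x (yaw −65°).

```bash
python3 -m inch '[{"jaw":40,"dx":-1,"dy":-0.5,"dz":-1.5,"yaw":-1.8},{"jaw":40,"dx":-3,"dy":-2.5,"dz":-1.5,"yaw":-3.6},{"jaw":40,"dx":-5,"dy":-4.5,"dz":-1.5,"yaw":-5.4},{"jaw":40,"dx":-6.49,"dy":-5.68,"dz":-1.5,"yaw":-7.2},{"jaw":40,"dx":-6.49,"dy":-5.68,"dz":-1.5,"yaw":-9},{"jaw":40,"dx":-6.49,"dy":-5.68,"dz":-1.5,"yaw":-10.8},{"jaw":40,"dx":-6.49,"dy":-5.68,"dz":-1.5,"yaw":-10.8},{"jaw":40,"dx":-6.49,"dy":-5.68,"dz":-1.5,"yaw":-10.8},{"jaw":40,"dx":-6.49,"dy":-5.68,"dz":-1.5,"yaw":-10.8},{"jaw":40,"dx":-6.49,"dy":-5.68,"dz":-1.5,"yaw":-10.8}]'
python3 - <<'E'
from h import *
c=cam("wrist"); im,d=capture("wrist"); save("pics/w1.png",im)
hsv=cv2.cvtColor(im,cv2.COLOR_RGB2HSV); k=cv2.inRange(hsv,(105,100,40),(125,255,255))
K,Rw,o=c; v,u=np.mgrid[0:480,0:640]; P=o+(np.stack([u,v,np.ones_like(u)],-1)@np.linalg.inv(K).T*d[...,None])@Rw.T
print("cam at",o,"table z",[np.round(P[r,q],3) for r,q in[(100,80),(100,560),(240,320),(400,80),(400,560)]])
n,l,st,ce=cv2.connectedComponentsWithStats(k)
for i in range(1,n):
    if st[i,4]<400: continue
    Q=P[(l==i)&(d>0)]; f=Q[Q[:,2]>np.percentile(Q[:,2],98)-.008]
    r=cv2.minAreaRect(Q[:,:2].astype(np.float32)); print("blob",st[i],ce[i],"z",np.percentile(Q[:,2],[2,50,98]),r,"fin",len(f),f.mean(0),cv2.minAreaRect(f[:,:2].astype(np.float32)))
print(status.sense()["joint_positions"], pinpoint("wrist","clip_grip")[:2])
E
```

```text
time_s: 19.32
tcp_pos: [0.4248, -0.031, 0.1948]
eef_rot: [-0.0, 0.841, 0.542, -0.0]
wrist_force: [-0.5, -0.3, -0.3]
opening: 0.0399
grip_force: 0.0
cam at [0.4578 0.0411 0.3663] table z [array([0.27, 0.13, 0.  ]), array([ 0.587, -0.015,  0.1  ]), array([ 0.401, -0.065, -0.   ]), array([ 0.094, -0.122, -0.001]), array([ 0.557, -0.331,  0.001])]
blob [ 302  184   61   46 2029] [332.0931 203.9418] z [0.0152 0.017  0.0527] ((0.4280339777469635, -0.03291338309645653), (0.02951253019273281, 0.05281984433531761), 65.68057250976562) fin 535 [ 0.4276 -0.0321  0.0516] ((0.4273279905319214, -0.032353464514017105), (0.02906644530594349, 0.011008565314114094), 65.81022644042969)
[ 0.2657  0.1819 -0.3302  2.0899  0.0761  0.881  -0.5339] [{'centre': [338.8, 298.8], 'p': 0.93}, {'centre': [333.0, 206.2], 'p': 0.85}]
```

View pics/w1.png

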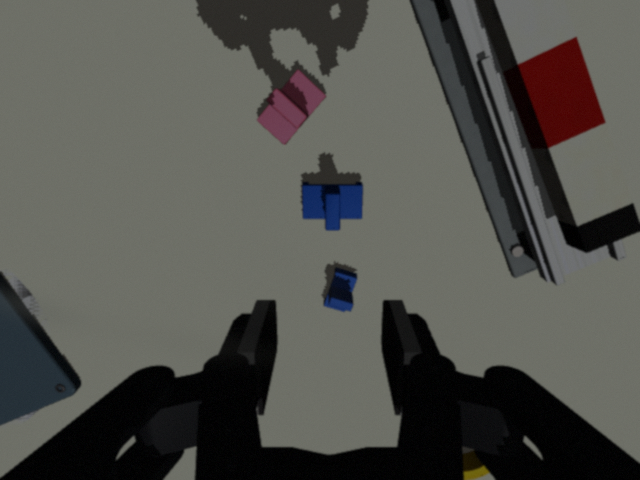

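The wrist view shows the big blue clip at (332,204), its fin (332,208) lined up with the closing direction, pink clip at (292,105), small blue at (340,289). I'll descend.

```bash
python3 -m inch '[{"jaw":40,"dx":0,"dy":0.12,"dz":2.4,"yaw":0},{"jaw":40,"dx":0,"dy":0.12,"dz":4.8,"yaw":0},{"jaw":40,"dx":0,"dy":0.12,"dz":6.0,"yaw":0},{"jaw":40,"dx":0,"dy":0.12,"dz":6.0,"yaw":0},{"jaw":40,"dx":0,"dy":0.12,"dz":6.0,"yaw":0}]'
python3 - <<'E'
from h import *
im,d=capture("scene"); save("pics/s4.png",cv2.resize(im[130:310,180:420],None,fx=3,fy=3)); s=status.sense(); print(s["tcp_pos"])
E
```

```text
time_s: 20.05
tcp_pos: [0.4286, -0.0321, 0.046]
eef_rot: [0.0, 0.84, 0.542, 0.001]
wrist_force: [0.2, -0.3, 0.7]
opening: 0.0396
grip_force: 0.0
[ 0.4289 -0.0322  0.0463]
```

View pics/s4.png

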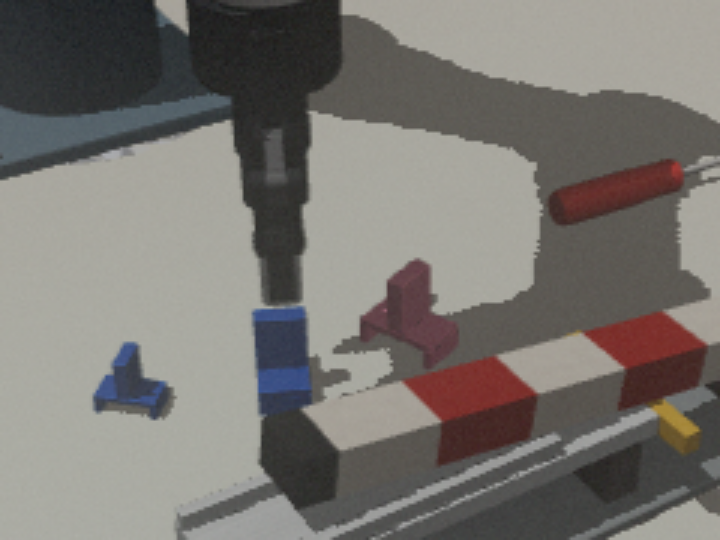

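The scene view shows fingertips at (280,300) straddling just above the fin top at (280,310). I'll descend, grip at 25 N and lift.

```bash
python3 -m inch '[{"jaw":40,"dx":0,"dy":-0.04,"dz":0.8,"yaw":0},{"jaw":40,"dx":0,"dy":-0.04,"dz":1.5,"yaw":0},{"jaw":40,"dx":0,"dy":-0.04,"dz":1.9,"yaw":0},{"jaw":40,"dx":0,"dy":-0.04,"dz":2.1,"yaw":0},{"jaw":40,"dx":0,"dy":-0.04,"dz":2.1,"yaw":0},{"jaw":0,"dx":0,"dy":-0.04,"dz":2.1,"yaw":0},{"jaw":0,"dx":0,"dy":-0.04,"dz":2.1,"yaw":0},{"jaw":0,"dx":0,"dy":-0.04,"dz":2.1,"yaw":0},{"jaw":0,"dx":0,"dy":-0.04,"dz":2.1,"yaw":0}]' 25
```

```text
time_s: 21.22
tcp_pos: [0.4271, -0.0317, -0.0072]
eef_rot: [0.0, 0.84, 0.542, 0.0]
wrist_force: [-1.1, 0.5, 6.4]
opening: 0.0117
grip_force: 28.8
```

```bash
python3 -m inch '[{"jaw":0,"dx":0,"dy":0,"dz":-1,"yaw":0},{"jaw":0,"dx":0,"dy":0,"dz":-3,"yaw":0},{"jaw":0,"dx":0,"dy":0,"dz":-5.5,"yaw":0},{"jaw":0,"dx":1,"dy":0.5,"dz":-7,"yaw":-1},{"jaw":0,"dx":3,"dy":1.5,"dz":-7,"yaw":-2},{"jaw":0,"dx":5,"dy":2.6,"dz":-7,"yaw":-3},{"jaw":0,"dx":6.5,"dy":3.4,"dz":-7,"yaw":-4.2},{"jaw":0,"dx":7.1,"dy":3.74,"dz":-7,"yaw":-4.2},{"jaw":0,"dx":7.1,"dy":3.74,"dz":-7,"yaw":-4.2},{"jaw":0,"dx":7.1,"dy":3.74,"dz":-7,"yaw":-4.2},{"jaw":0,"dx":7.1,"dy":3.74,"dz":-7,"yaw":-4.2}]'
python3 look.py
python3 - <<'E'
from h import *
c=cam("wrist"); im,d=capture("wrist"); save("pics/w2.png",im); print(status.sense()["tcp_pos"], proj(c,[.586,.0912,.06]),proj(c,[.586,.0912,.086]))
K,Rw,o=c; v,u=np.mgrid[0:480,0:640]; P=o+(np.stack([u,v,np.ones_like(u)],-1)@np.linalg.inv(K).T*d[...,None])@Rw.T
hsv=cv2.cvtColor(im,cv2.COLOR_RGB2HSV)
k=(cv2.inRange(hsv,(18,100,60),(34,255,255))>0)&(abs(P[...,2]-.06)<.015)&(d>0); Q=P[k]; print("edge",len(Q),Q.mean(0) if len(Q) else 0,cv2.minAreaRect(Q[:,:2].astype(np.float32)))
k=(P[...,2]>.06)&(P[...,2]<.13)&(abs(P[...,0]-.586)<.035)&(P[...,1]>-.12)&(P[...,1]<.3)&(d>0)
for y in np.arange(-.1,.3,.04):
    q=P[k&(abs(P[...,1]-y)<.004)&(P[...,2]>.08-.125*(y-.09))]
    if len(q)>20: print(round(y,2),len(q),"x",np.percentile(q[:,0],[1,99]),"mid",np.percentile(q[:,0],[1,99]).mean(),"z",np.median(q[:,2]))
k=(cv2.inRange(hsv,(105,100,30),(125,255,255))>0)&(P[...,2]>.13); Q=P[k]; print("held clip",len(Q), Q.min(0),Q.max(0), cv2.minAreaRect(Q[:,:2].astype(np.float32)))
E
```

```text
time_s: 22.6
tcp_pos: [0.5843, 0.0903, 0.1674]
eef_rot: [0.0, 0.702, 0.712, -0.0]
wrist_force: [-0.2, -0.1, 0.5]
opening: 0.0114
grip_force: 27.9
[0.5847 0.0907 0.1676] [330.0935 222.2193] [330.2574 233.2819]
edge 1233 [0.5852 0.0909 0.0597] ((0.5864168405532837, 0.09050144255161285), (0.09957040846347809, 0.010849140584468842), 0.9493674635887146)
-0.06 496 x [0.5716 0.6055] mid 0.588568117772694 z 0.10469347943161274
0.06 143 x [0.57   0.6054] mid 0.5876985823984631 z 0.0896689419215339
0.1 713 x [0.5699 0.6053] mid 0.5875983012449809 z 0.08526126508194087
0.14 778 x [0.5692 0.6043] mid 0.5867634468451901 z 0.08042718582628541
0.18 850 x [0.5686 0.6037] mid 0.5861613028187447 z 0.07549115369536855
0.22 936 x [0.568  0.6032] mid 0.5856065216621594 z 0.07065161727442393
held clip 5883 [0.5387 0.0745 0.1837] [0.6109 0.1697 0.3389] ((0.5708112120628357, 0.1120259091258049), (0.06738678365945816, 0.09710731357336044), 22.06358528137207)Traceback (most recent call last):
  File "look.py", line 5, in <module>
    k=P[:,2]>0.04; P=P[k]; print("n",len(P),"head mean",P.mean(0),"median z",np.median(P[:,2]),"ymax",np.percentile(P[:,1],97))
      ~^^^^^
IndexError: too many indices for array: array is 1-dimensional, but 2 were indexed
```

View pics/w2.png

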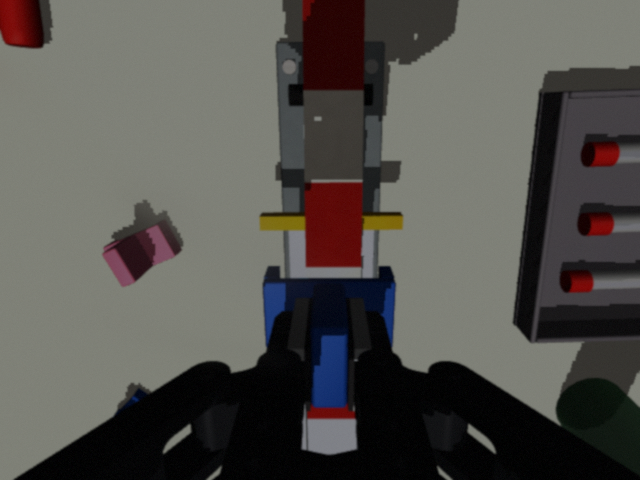

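The wrist view shows the held clip's plate at (329,310), the yellow edge at y-row 222 with ends at columns 260 and 402, and the boom running straight beneath. I'll measure the held clip against the boom in this same camera.

```bash
python3 - <<'E'
from h import *
c=cam("wrist"); im,d=capture("wrist"); T=status.sense()["tcp_pos"]
K,Rw,o=c; v,u=np.mgrid[0:480,0:640]; P=o+(np.stack([u,v,np.ones_like(u)],-1)@np.linalg.inv(K).T*d[...,None])@Rw.T
hsv=cv2.cvtColor(im,cv2.COLOR_RGB2HSV); k=(cv2.inRange(hsv,(105,90,20),(125,255,255))>0)&(u>250)&(u<410)&(v>255)&(v<420)
Q=P[k]; print(len(Q),np.percentile(Q[:,2],[1,20,50,80,99]))
zt=np.histogram(Q[:,2],60); print(zt[1][zt[0].argsort()[-3:]])
p=Q[abs(Q[:,2]-T[2]-.024)<.006]; print("plate",len(p),np.percentile(p,1,0),np.percentile(p,99,0),"xmid",np.percentile(p[:,0],[1,99]).mean(),"y front",p[:,1].max())
ff=Q[Q[:,2]>T[2]+.055]; print("fin",np.percentile(ff,2,0),np.percentile(ff,98,0)); print("tcp",T)
E
```

```text
7854 [0.1848 0.1911 0.206  0.2263 0.2293]
[0.2263 0.2235 0.1905]
plate 3497 [0.5596 0.0799 0.1874] [0.6106 0.1049 0.1964] xmid 0.5850928811806497 y front 0.1055873084869829
fin [0.5797 0.0763 0.2234] [0.5907 0.1047 0.2307]
tcp [0.5848 0.0908 0.1676]
```

```bash
python3 -m inch '[{"jaw":0,"dx":0,"dy":0.1,"dz":1,"yaw":0},{"jaw":0,"dx":0,"dy":0.1,"dz":2,"yaw":0},{"jaw":0,"dx":0,"dy":0.1,"dz":2.6,"yaw":0},{"jaw":0,"dx":0,"dy":0.1,"dz":3.0,"yaw":0},{"jaw":0,"dx":0,"dy":0.1,"dz":3.3,"yaw":0},{"jaw":0,"dx":0,"dy":0.1,"dz":3.3,"yaw":0},{"jaw":0,"dx":0,"dy":0.1,"dz":3.3,"yaw":0}]'
```

```text
time_s: 23.62
tcp_pos: [0.588, 0.0916, 0.0855]
eef_rot: [0.0, 0.702, 0.712, 0.0]
wrist_force: [-0.4, -0.2, -0.7]
opening: 0.0114
grip_force: 27.9
```

```bash
python3 -m inch '[{"jaw":0,"dx":-0.03,"dy":-0.03,"dz":0,"yaw":0},{"jaw":0,"dx":-0.03,"dy":-0.03,"dz":0.15,"yaw":0},{"jaw":0,"dx":-0.03,"dy":-0.03,"dz":0.3,"yaw":0},{"jaw":0,"dx":-0.03,"dy":-0.03,"dz":0.4,"yaw":0},{"jaw":0,"dx":-0.03,"dy":-0.03,"dz":0.5,"yaw":0},{"jaw":0,"dx":-0.03,"dy":-0.03,"dz":0.6,"yaw":0},{"jaw":0,"dx":-0.03,"dy":-0.03,"dz":0.6,"yaw":0}]'
```

```text
time_s: 24.5
tcp_pos: [0.5867, 0.0907, 0.0697]
eef_rot: [-0.0, 0.702, 0.712, -0.0]
wrist_force: [-0.3, -0.0, -0.3]
opening: 0.0118
grip_force: 27.9
```

```bash
python3 - <<'E'
from h import *
c=cam("wrist"); im,d=capture("wrist"); s=status.sense(); print(s["tcp_pos"],s["wrist_force"])
im2,_=capture("scene"); a=cv2.resize(im2[160:330,330:480],None,fx=2.6,fy=2.6); b=cv2.resize(im[150:480,200:480],(375,442)); save("pics/m.png",np.hstack([a,b]))
E
```

```text
[0.5868 0.0907 0.0698] [ 1.1759  0.4469 -0.2494]
```

View pics/m.png

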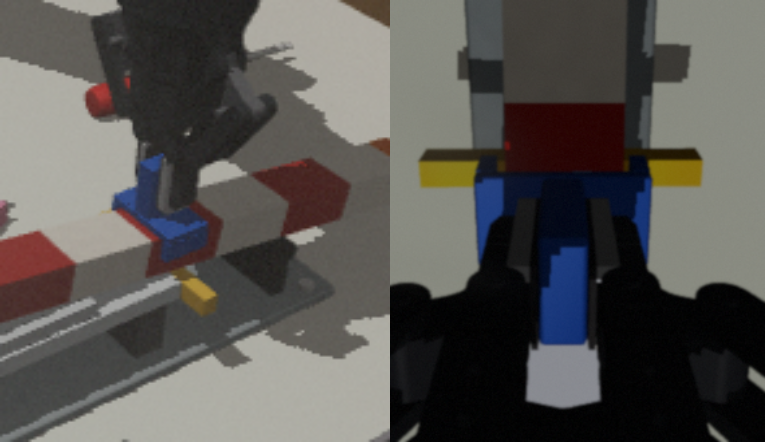

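The view shows the clip astride the boom, left at (165,215) above the yellow edge (195,290), and right with equal margins on both sides. I'll lower the last millimetre, open and rise.

```bash
python3 -m inch '[{"jaw":0,"dx":0,"dy":0,"dz":0.04,"yaw":0},{"jaw":0,"dx":0,"dy":0,"dz":0.05,"yaw":0},{"jaw":14,"dx":0,"dy":0,"dz":0.05,"yaw":0},{"jaw":18,"dx":0,"dy":0,"dz":0.05,"yaw":0},{"jaw":26,"dx":0,"dy":0,"dz":0.05,"yaw":0},{"jaw":32,"dx":0,"dy":0,"dz":0.05,"yaw":0},{"jaw":32,"dx":0,"dy":0,"dz":0.05,"yaw":0},{"jaw":32,"dx":0,"dy":0,"dz":-0.4,"yaw":0},{"jaw":32,"dx":0,"dy":0,"dz":-1.2,"yaw":0},{"jaw":32,"dx":0,"dy":0,"dz":-3,"yaw":0},{"jaw":32,"dx":0,"dy":0,"dz":-5,"yaw":0},{"jaw":32,"dx":0,"dy":0,"dz":-5,"yaw":0},{"jaw":32,"dx":0,"dy":0,"dz":-5,"yaw":0}]'
python3 - <<'E'
from h import *
c=cam("wrist"); im,d=capture("wrist"); save("pics/w5.png",im); T=status.sense()["tcp_pos"]
K,Rw,o=c; v,u=np.mgrid[0:480,0:640]; P=o+(np.stack([u,v,np.ones_like(u)],-1)@np.linalg.inv(K).T*d[...,None])@Rw.T
hsv=cv2.cvtColor(im,cv2.COLOR_RGB2HSV); k=(cv2.inRange(hsv,(105,90,20),(125,255,255))>0)&(abs(P[...,0]-.586)<.05)&(abs(P[...,1]-.09)<.05)&(P[...,2]<.15)
Q=P[k]; p=Q[Q[:,2]<.1]; f=Q[Q[:,2]>.112]; print("plate",len(p),np.percentile(p,2,0),np.percentile(p,98,0),"fin",len(f),np.percentile(f,2,0),np.percentile(f,98,0),cv2.minAreaRect(p[:,:2].astype(np.float32)))
k=(cv2.inRange(hsv,(18,100,60),(34,255,255))>0)&(abs(P[...,2]-.06)<.015); E=P[k]; print("edge",cv2.minAreaRect(E[:,:2].astype(np.float32)))
g=[]
for y in np.arange(.12,.26,.01):
    q=P[(abs(P[...,1]-y)<.003)&(abs(P[...,0]-.586)<.012)&(P[...,2]>.05)&(P[...,2]<.12)]
    if len(q)>5: g.append((y,np.median(q[:,2])))
g=np.array(g); print("slope",np.polyfit(g[:,0],g[:,1],1))
save("pics/fin.png",np.hstack([cv2.resize(im,(400,300)),cv2.resize(capture("scene")[0],(400,300))]))
E
```

```text
time_s: 26.22
tcp_pos: [0.5868, 0.0905, 0.1956]
eef_rot: [0.0, 0.702, 0.712, 0.0]
wrist_force: [0.9, -0.7, -0.6]
opening: 0.0322
grip_force: 0.0
plate 2365 [0.5627 0.077  0.0844] [0.6127 0.1052 0.0938] fin 956 [0.5814 0.0814 0.1202] [0.5929 0.1093 0.1283] ((0.5918596982955933, 0.07712414115667343), (0.05982749164104462, 0.05915619060397148), 1.0404125452041626)
edge ((0.5862730145454407, 0.09063342213630676), (0.09952551126480103, 0.01065363921225071), 0.8590380549430847)
slope [-0.1218  0.0974]
```

View pics/fin.png

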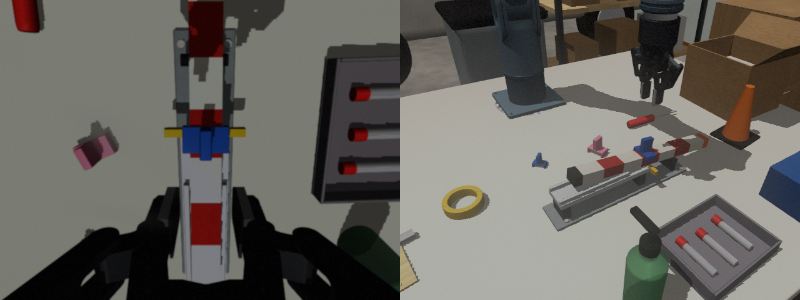

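```bash
python3 -c "
from cell import manip; print(manip.sign_off())"
```

```text
the job is handed in; nothing more can be done
None
```

The boom is tipped onto the rest at about 0.12 rad, no more than about 6 mm past its balance point, with the blue clip fully down astride it within about 2 mm of the yellow edge, and the job was handed in at about 26 s; the sign-off returned no verdict.

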